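# Change the plate in the milling vise and hold the new one home

## Robot

A 6-joint arm with a two-finger parallel gripper is mounted at the origin on the work surface. World frame = base frame: x ahead of the robot, y to its left, z up, the work surface at z = 0. Lengths are in mm, angles in rad, forces in N, time in s.
With the tool pointing down it reaches from about 350 to 850 mm from the base axis. Payload 8.1 kg.
Tool frame: the origin (TCP) lies on the front face of the gripper's body, between the roots of the fingers; the fingertips stand 73 mm ahead of it and the grasp point (between the pads) lies 54 mm ahead of it; z points along the fingers, y is the line along which they close (so a half turn about z gives the same grasp; the last joint's range is limited). The gripper opens to 85 mm and grips with 20 to 120 N. Pads are 22 mm wide; open, the fingers measure 114 mm over their backs; the gripper's body (76 mm by 85 mm) begins 54 mm behind the grasp point. The pads swing forward as they close: fully open they stand 13 mm farther back than shut.
Start: joints at [-0.085, 0.13, 1.488, -0, 1.523, -0.085], TCP at [600.005, 0.022, 303.892] pointing down, gripper open.
Joint ranges: [-2.96, 2.96], [-0.89, 2.26], [0.02, 2.5], [-1.34, 4.48], [0, 2.73], [-2.66, 2.66]. Speed limits (rad/s): [2.39, 2.39, 2.79, 3.14, 3.14, 3.14].

## Interface

Orientations are given as a rotation vector (axis times angle).
In Python, from rig import status, eyes, bot gives the robot as it stands.
- The arm moves only by the tool move_arm, never from a script. Its argument "deltas" is a list that holds one entry, the list of rows, each a list of 5 numbers: the gripper's target within -1 to 1 (fully open at 1, half-way at 0, shut at -1), then the shift along the world's x, y, z in cm, then the turn about the world's z in rad. In form: [[[hand, tx, ty, tz, twist], ...]]. A call has 1 to 12 rows; each row shifts and turns the commanded pose from where the row before left it; what a row does not reach is not made up. A row lasts 1/8 s, in which the tool goes at most 62.5 mm and 10.7 degrees, less where a joint would pass 70% of its speed; a pose out of reach is approached as far as the arm can. A call with a gripper value outside its range is refused whole. The fingers move at their own pace and stop on an object; "newtons" is the grip in N (left out, the last holds). Time passes only in rows, so rows that do not move let the fingers close. It gives the time, the measured TCP pose, the force, the opening and the grip force at its end, in the units of the state.
- status.sense(): the state, without advancing time (a new reading comes with each control period).
- eyes.grab_frame(name): name is "scene" or "side" or "wrist"; returns a dict with "pixels" (400x640x3 uint8, red, green, blue), "depth" (400x640 float32, mm along the optical axis (not along the pixel's ray), 0 where there is no reading), "fovy" (degrees; the focal length in pixels is half the picture's height over the tangent of half this angle, whatever the lens; pixels are square), "cx", "cy" (the principal point, pixels), "eye" and "orientation" of the camera in the world. Camera axes: x right, y down, z forward; pixel columns grow to the right and rows downward; lengths in mm; the calibration is good to about 2 mm. A picture is of the moment at which its call begins.
- bot.job_done(): hands the job in; it is judged then, once.
The state is a dict: "clock": time; "qpos": joint angles; "joint_vel": joint speeds; "tau": joint torques, N m; "ee_pos": TCP position; "tcp_rot": TCP orientation; "ft_force": force on the tool from outside, world axes, zero at the start; "torque": the same for the moment, N m; "gripper_width": finger opening in mm; "finger_force": force on a finger pad.
Only numpy, scipy, OpenCV 4.12 (cv2) and the standard library are available. Lean on these libraries where they do the work, as an engineer would, in place of code of your own. Each camera call takes 0.05 s, during which the arm holds its last target. There are 200 camera calls.

## Task

Change over the plate in the machine vise: take out the finished plate (the notched one standing loose between the jaws) and stand it on edge in a free slot of the rack, then let go of it. Then take the plain blank from the rack, stand it on edge on the vise bed and, with one diagonal push, press it firmly down on the bed, flat against the fixed jaw and up against the work stop, all at the same time; finish while still holding it there under that push, so that the jaw could be wound shut on it. Leave the other finished plate and everything else on the bench undisturbed.

Things in the scene. Friction and masses are not known exactly. Their poses are not given: they have to be found in the camera images.
- blank: The blank: a plain rectangular aluminium plate, 120 x 16 x 85 mm (its x, y, z), about 0.44 kg, standing on a long edge in the rack (in slot 0 or in slot 2). Origin at the centre of its bottom edge face (85 mm below the top edge); x along its length, y across its thickness, z up.
- finished_plate: The finished plate: the same 120 x 16 x 85 mm plate (about 0.40 kg) with a notch 34 mm long and 30 mm deep cut out of its +x upper corner and two 9 mm holes in the top edge. Stands loose on its long edge on the vise bed between the open jaws, up to 28 mm from the fixed jaw and not square to it. Origin at the centre of its bottom edge face; x along its length, y thickness, z up. Its top edge runs from x = -60 to +26 mm.
- other_plate: Another finished plate, the same shape as the first (notch and holes), standing in the rack in the one of slots 0 and 2 that does not hold the blank. a bystander: leave it where it is.
- rack: Slotted rack fixed to the bench: plywood base 116 x 232 mm, 12 mm thick, with black plastic upright fins (8 mm thick, 100 mm long, 40 mm tall above the base) in pairs, forming four slots 20 mm wide side by side along its y at 54 mm pitch; plates stand in them along its x, bottom on the base, their upper 45 mm clear of the fins. Origin on the bench under its centre.
- slot0 (a point): Centre of the floor of rack slot 0 (12 mm above the bench), at the -y end of the rack. x along the slot, y across it. Occupied at the start (blank or other plate).
- slot1 (a point): Centre of the floor of rack slot 1 (12 mm above the bench), second from the -y end. x along the slot, y across it. Free at the start.
- slot2 (a point): Centre of the floor of rack slot 2 (12 mm above the bench), third from the -y end. x along the slot, y across it. Occupied at the start (blank or other plate).
- slot3 (a point): Centre of the floor of rack slot 3 (12 mm above the bench), at the +y end. x along the slot, y across it. Free at the start.
- vise: Machine vise with 150 mm wide jaws, fixed to the bench. Origin on the bench under the middle of the fixed jaw's face; x along the jaw face, +y from the fixed jaw towards the moving jaw, z up. Both jaws' tops are 117 mm above the bench, the bed between them 73 mm above it, so a plate standing on the bed rises 41 mm above the jaws. Bed, jaw, stop and plates are ground faces with a film of oil (friction about 0.2 on one another), rigid.
- fixed_jaw: Fixed jaw plate of the vise: flat upright face in the vise's plane y = 0, x from -75 to +75 mm, from the bed up to 44 mm above it. Frame as vise.
- vise_bed: The vise bed: two flat steel ways (each 44 mm wide, from |x| = 28 to 72 mm) either side of the screw channel, top 73 mm above the bench. Frame as vise.
- work_stop: Work stop: a dark flat bar, 12 mm thick and 28 mm tall, screwed to the +x end of the fixed jaw and reaching 35 mm past its face towards the moving jaw; its stopping face looks to the vise's -x at x = +75 mm, 79 to 107 mm above the bench. Frame as vise.
- vise_corner (a point): Where bed, fixed jaw face and stop face meet (73 mm above the bench); frame turned as the vise. A fully seated plate has its origin at x = -60, y = +8, z = 0 mm from this point, its length along the vise's x (either way round).
- moving_jaw (a joint): Opening of the moving jaw in m; the clear gap between the jaws is 85 mm plus this value. Held by its screw: it is not to be moved.
- cup: White plastic cup, 74 mm wide, 95 mm tall, origin under its centre; a bystander: leave it where it is.
- flange_a: Steel flange 86 mm across with a hub 44 mm wide, 30 mm tall, origin under its centre; a bystander: leave it where it is.
- flange_b: Flat steel ring 90 mm across, 10 mm thick, origin under its centre; a bystander: leave it where it is.
- arbor: Stepped steel arbor standing upright, 40 mm across, 108 mm tall, origin under its centre; a bystander: leave it where it is.
- mallet: Mallet with wooden handle, 260 mm long, lying along its x; a bystander: leave it where it is.
- file: File with blue handle, 230 mm long, lying along its x; a bystander: leave it where it is.
- chip_brush: Small wooden chip brush, about 175 mm long, lying along its x; a bystander: leave it where it is.
Mind the look-alikes: they are no part of the job. Leave any brown or red look-alike of the blank alone. Leave any yellow look-alike of the finished_plate alone.

How it is judged (in metres and radians):
On the way:
1. the finished plate stands on edge in a free slot of the rack, let go (((x of finished_plate in the frame of slot0 between -0.03 and 0.03 m and y of finished_plate in the frame of slot0 between -0.005 and 0.005 m and z of finished_plate in the frame of slot0 between -0.003 and 0.004 m) or (x of finished_plate in the frame of slot1 between -0.03 and 0.03 m and y of finished_plate in the frame of slot1 between -0.005 and 0.005 m and z of finished_plate in the frame of slot1 between -0.003 and 0.004 m) or (x of finished_plate in the frame of slot2 between -0.03 and 0.03 m and y of finished_plate in the frame of slot2 between -0.005 and 0.005 m and z of finished_plate in the frame of slot2 between -0.003 and 0.004 m) or (x of finished_plate in the frame of slot3 between -0.03 and 0.03 m and y of finished_plate in the frame of slot3 between -0.005 and 0.005 m and z of finished_plate in the frame of slot3 between -0.003 and 0.004 m)) and angle between finished_plate's own z axis and vertical below 0.15 rad and contact force between finished_plate and the arm below 0.1 N and contact force between finished_plate and the fingers below 0.1 N and linear speed of finished_plate below 0.02 m/s), for 0.2 s.
At the end, for the whole second after the job is handed in: Robot holds the blank (over 3 N), seated within 2 to 3.5 mm and 2 degrees, pressing the bed over 7 N (weight under 4.8 N), fixed jaw over 2 N and work stop over 1 N at once, at rest; the finished plate stands released on a slot floor, within 5 mm across, 30 mm along, 8 degrees upright (all of step 1 and x of blank in the frame of vise_corner between -0.0635 and -0.0575 m and y of blank in the frame of vise_corner between 0.006 and 0.0105 m and z of blank in the frame of vise_corner between -0.003 and 0.0025 m and angle between blank's own z axis and vertical below 0.035 rad and angle between the x axis of blank and the x axis of vise, either way round below 0.03 rad and contact force between blank and fixed_jaw above 2 N and contact force between blank and vise_bed above 7 N and contact force between blank and work_stop above 1 N and (contact force between blank and the arm above 3 N or contact force between blank and the fingers above 3 N) and linear speed of blank below 0.01 m/s); the arm keeps its last pose, push and grip.
It fails at once if the other finished plate was disturbed (moved over 20 mm) (distance of other_plate from where it was at the start of the episode above 0.02 m).
It fails at once if something else on the bench was disturbed (moved over 40 mm) (distance of any of cup, flange_a, flange_b, arbor, mallet, file, chip_brush from where it was at the start of the episode above 0.04 m).
It also fails if it takes over 61 s, if anything falls off the work surface, if the arm or the gripper's body presses on something with over 40 N, if the wrist force passes 120 N, or if a joint passes its speed limit or range.

## Working session

There is one attempt and no reset: what is moved stays moved. The work goes in short steps, Python scripts to look and compute and a tool call to move; the robot and the scene stay as the last step left them, time stands still between calls to the robot, and variables do not carry over. Pictures are saved under pics/ and viewed, at most 10 in all, crops included, and the job is handed in when it is done.

Besides the shell and the picture viewer there is one more tool, called after ">>>" by a JSON object that holds its "method" and its "body", one argument or row to a line. move_arm: Moves the arm, as the interface text tells. Its arguments: {"type":"object","properties":{"deltas":{"type":"array"},"newtons":{"type":"number"}},"required":["deltas"]}

```bash
ls; mkdir -p pics; cat > h.py <<'E'
import numpy as np, cv2
from scipy.spatial.transform import Rotation as R
from rig import status, eyes, bot
def cam(n):
    d=eyes.grab_frame(n); o=d["orientation"]; o=np.array(o,float)
    d["R"]=o if o.shape==(3,3) else (R.from_rotvec(o).as_matrix() if o.size==3 else R.from_quat(o).as_matrix())
    d["f"]=200/np.tan(np.radians(d["fovy"])/2); return d
def pts(d):
    v,u=np.mgrid[0:400,0:640]; z=d["depth"]
    p=np.stack([(u-d["cx"])/d["f"]*z,(v-d["cy"])/d["f"]*z,z],-1)
    return p@d["R"].T+np.array(d["eye"])
def save(d,n): cv2.imwrite("pics/"+n,cv2.cvtColor(d["pixels"],cv2.COLOR_RGB2BGR))
E
python3 - <<'E'
from h import *
print(status.sense())
for n in ["scene","side","wrist"]:
    d=cam(n); save(d,n+"0.png"); print(n,d["eye"],d["orientation"],d["fovy"],d["cx"],d["cy"],(d["depth"]>0).mean())
    np.savez("pics/"+n+"0.npz",**{k:np.array(v) for k,v in d.items()})
E
```

```text
pics
{'clock': 0.0, 'qpos': array([-8.54212493e-02,  1.31187662e-01,  1.48929034e+00,  3.13166401e-06,
        1.52300470e+00, -8.53749404e-02]), 'joint_vel': array([ 1.10775004e-03,  1.16312806e-03,  8.29012693e-05, -1.02326536e-03,
       -2.27385137e-04,  4.94114641e-05]), 'tau': array([-1.90700346e-03, -5.69404185e+01, -5.00557995e+01, -2.19391650e-04,
        1.44415747e-02,  7.24149572e-05]), 'ee_pos': array([5.99578505e+02, 4.66025389e-02, 3.02822407e+02]), 'tcp_rot': array([-2.22046903e+00, -2.22036586e+00,  1.90797335e-03]), 'ft_force': array([-0.33925215,  0.65436158, -0.35929265]), 'torque': array([-0.05756659,  0.02030195,  0.04283919]), 'finger_force': 0.0, 'gripper_width': 85.13796823232843}
scene [1162.72190914 -332.96023603  895.62330621] [-2.11810866 -1.42468711  0.48312285] 55.408494714257095 322.7610239150769 198.34970922012306 0.99615625
side [ 294.03331598 1123.59870564 1124.25461885] [-0.34249821  2.756245   -1.26243678] 43.59046656747776 319.72746964526436 203.25232582821408 0.996
wrist [600.6020743   78.30472064 373.34863924] [ 2.83247722e+00  8.07146469e-04 -2.89545586e-03] 68.83852947687026 322.7322156543132 197.0937497433922 0.99578515625
```

View pics/scene0.png

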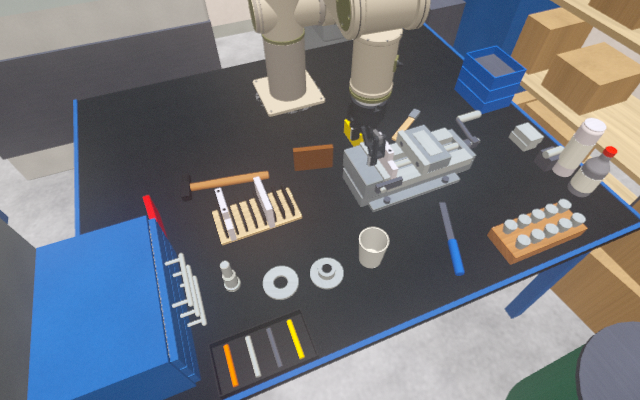

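View pics/side0.png

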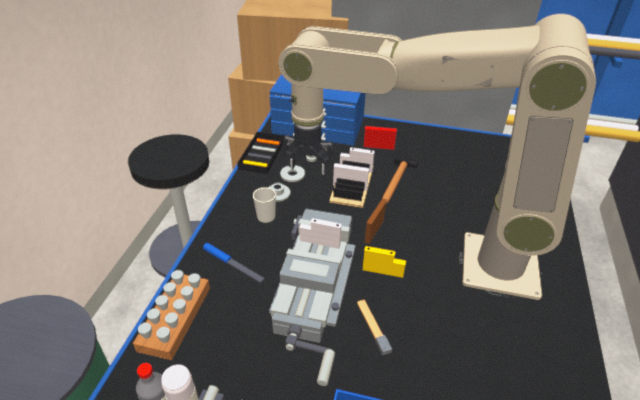

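The scene view shows the rack at about (255,215) with two plates. The vise is at (410,160), its finished plate partly hidden by the gripper. In the side view that plate is at (318,232), the cup at (264,205) and the brown look-alike at (375,222). Next I build a height map from the depth data.

```bash
python3 - <<'E'
from h import *
P=[]
for n in ["scene","side","wrist"]:
    d=dict(np.load(f"pics/{n}0.npz")); p=pts(d); m=d["depth"]>0
    P.append(np.c_[p[m],d["pixels"][m]])
P=np.vstack(P)
np.save("pics/P.npy",P)
# topdown: x 250..850 -> rows, y 350..-450 -> cols; 1px=1mm
m=(P[:,0]>250)&(P[:,0]<850)&(P[:,1]>-430)&(P[:,1]<370)&(P[:,2]>3)&(P[:,2]<175)
Q=P[m]; Q=Q[np.argsort(Q[:,2])]
im=np.zeros((600,800,3),np.uint8)
h=cv2.applyColorMap(np.clip(Q[:,2]*1.45,0,255).astype(np.uint8).reshape(-1,1),cv2.COLORMAP_JET)[:,0]
r=(850-Q[:,0]).astype(int).clip(0,599);c=(370-Q[:,1]).astype(int).clip(0,799)
im[r,c]=h
im=cv2.dilate(im,np.ones((2,2)))
cv2.imwrite("pics/top.png",im)
E
```

```text
(no output)
```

View pics/top.png

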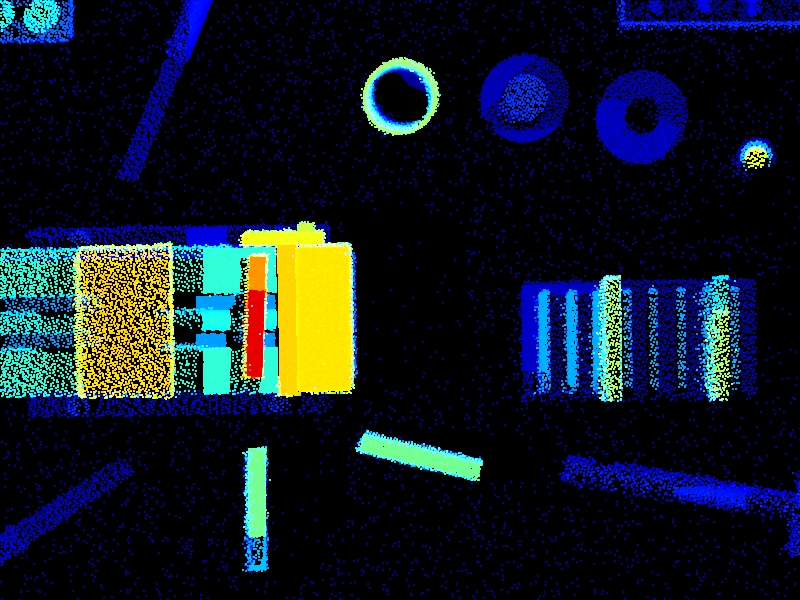

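View pics/wrist0.png

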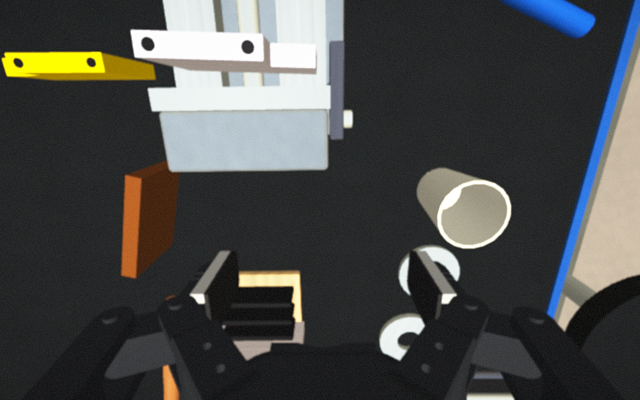

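The height map shows the vise frame almost aligned with the world. The fixed jaw face is near y≈92 (col 278) and the stop near x≈613 (row 237), with the finished plate at col 257. The rack's plates are at cols 611 and 718, and its other slots are free. Next come precise fits.

```bash
cat > fit.py <<'E'
from h import *
def rect(Q):
    (c,s,a)=cv2.minAreaRect(Q[:,:2].astype(np.float32)); return np.round(c,1),np.round(s,1),round(a,2)
def sel(P,x0,x1,y0,y1,z0,z1):
    return P[(P[:,0]>x0)&(P[:,0]<x1)&(P[:,1]>y0)&(P[:,1]<y1)&(P[:,2]>z0)&(P[:,2]<z1)]
def pct(Q): # robust extents along PCA axes
    c=np.median(Q[:,:2],0); 
    w=np.linalg.svd(Q[:,:2]-Q[:,:2].mean(0),full_matrices=False)[2][0]; w*=np.sign(w[np.argmax(abs(w))])
    n=np.array([-w[1],w[0]]); a=(Q[:,:2]-c)@w; b=(Q[:,:2]-c)@n
    A=np.percentile(a,[.5,99.5]);B=np.percentile(b,[1,99])
    return "ctr",np.round(c+w*A.mean()+n*B.mean(),1),"ext",np.round([A[1]-A[0],B[1]-B[0]],1),"yaw",round(np.arctan2(w[1],w[0]),4),"z",np.round(np.median(Q[:,2]),1),len(Q)
E
python3 - <<'E'
from fit import *
for n in ["scene","side","wrist"]:
    d=dict(np.load(f"pics/{n}0.npz")); p=pts(d)[d["depth"]>0]
    print(n)
    def go(nm,*a):
        Q=sel(p,*a)
        if len(Q)>60: print(nm,*pct(Q))
    go("fin top",460,615,95,135,150,165)
    go("jaw top",440,610,10,95,112,122)
    go("slot2 top",430,590,-265,-215,85,105)
    go("slot0 top",430,590,-375,-320,85,105)
    go("base",430,590,-400,-140,8,16)
    go("stop",590,640,60,135,100,112)
    go("fins",430,590,-400,-140,44,58)
    f=sel(p,450,600,88,99,85,112); 
    if len(f)>30: print("jaw face y vs x",np.polyfit(f[:,0]-530,f[:,1],1),len(f))
    f=sel(p,603,622,95,120,82,105)
    if len(f)>30: print("stop face x",np.percentile(f[:,0],[5,25,50,75,95]))
E
```

```text
scene
fin top ctr [520.2 116.7] ext [85.1 18. ] yaw -0.1403 z 157.2 79
jaw top ctr [535.6  52.9] ext [148.6  70.4] yaw 0.0945 z 114.1 749
slot2 top ctr [ 513.5 -242.5] ext [120.8  16.2] yaw 0.0167 z 96.5 243
slot0 top ctr [ 497.9 -350.5] ext [87.1 15.6] yaw 0.0097 z 96.6 176
base ctr [ 513.2 -270.2] ext [230.4 117.3] yaw 1.556 z 11.7 1444
stop ctr [607.7  92.3] ext [64.1 31.8] yaw 1.6539 z 106.4 154
fins ctr [ 518.3 -269.9] ext [197.  111.4] yaw 1.6082 z 51.3 734
stop face x [616.44581377 617.84727041 618.68755473 619.1969048  619.8642675 ]
side
fin top ctr [515.2 116.5] ext [84.4 21.9] yaw -0.0351 z 157.5 179
jaw top ctr [531.   57.4] ext [147.9  72.2] yaw 0.035 z 115.0 478
slot2 top ctr [ 509.2 -241.1] ext [117.9  26.5] yaw 0.0148 z 95.8 197
slot0 top ctr [ 492.5 -348.2] ext [84.6 25. ] yaw -0.0066 z 95.2 131
base ctr [ 483.3 -228.9] ext [231.1 132.2] yaw 1.0166 z 11.9 217
stop ctr [607.   95.2] ext [67.1 25. ] yaw 1.6714 z 106.3 82
fins ctr [ 509.4 -257.9] ext [182.1 113.9] yaw 1.5799 z 50.7 500
jaw face y vs x [2.69583875e-02 9.26193617e+01] 44
wrist
fin top ctr [517.2 115. ] ext [85.7 15.9] yaw -0.0265 z 158.5 3731
jaw top ctr [531.2  56.2] ext [145.1  69.6] yaw 0.0127 z 114.9 13875
base ctr [ 534.6 -176. ] ext [112.  67.] yaw -0.5556 z 12.5 1071
stop ctr [609.9  93.7] ext [67.  26.1] yaw 1.6269 z 107.3 1324
fins ctr [ 516.5 -202.6] ext [98.7 70. ] yaw 0.0963 z 51.4 1901
```

```bash
python3 - <<'E'
from h import *
im=cv2.imread("pics/scene0.png"); b=cv2.imread("pics/side0.png")
a=cv2.resize(im[160:250,200:320],None,fx=4,fy=4,interpolation=cv2.INTER_CUBIC)
c=cv2.resize(b[140:215,320:400],None,fx=3.9,fy=4.8,interpolation=cv2.INTER_CUBIC)
cv2.imwrite("pics/c1.png",np.hstack([a,c[:360]]))
E
```

```text
(no output)
```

View pics/c1.png

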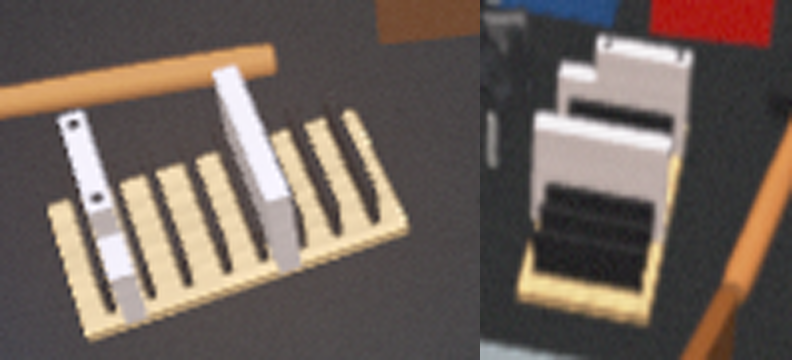

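The blank, plain and 120 mm long on top, is in slot 2 at y≈-242. Slot 0 holds the other notched plate, at (90,160) in the crop. Slots 1 and 3 are free, and I'll use slot 3. I turn the hand and go above the finished plate.

>>> {"method": "move_arm", "body": {
  "deltas": [
    [[0.4,-0.7,0.9,0,-0.131],[0.4,-0.7,0.9,0,-0.131],[0.4,-0.7,0.9,0,-0.131],[0.4,-0.7,0.9,0,-0.131],[0.4,-0.7,1,0,-0.131],[0.4,-0.7,1,0,-0.131],[0.4,-0.7,1,0,-0.131],[0.4,-0.7,1,0,-0.131],[0.4,-0.7,1,0,-0.131],[0.4,-0.7,1,0,-0.131],[0.4,-0.7,1,0,-0.131],[0.4,-0.7,0.9,0,-0.13]]
  ],
  "newtons": 40
}}

```text
clock: 1.65
ee_pos: [515.6, 115.3, 303.5]
tcp_rot: [3.142, -0.007, -0.001]
ft_force: [-0.3, 0.5, -0.7]
gripper_width: 59.8
finger_force: 0.0
```

```bash
cat >> fit.py <<'E'
def look(n="wrist",name=None):
    d=cam(n); 
    if name: save(d,name)
    return d,pts(d)
def edge(Q,axis,side,bins,lo,hi):
    # Q pts; for bins along other axis take extreme of `axis`, fit line; return value at mid and slope
    o=1-axis; e=np.linspace(lo,hi,bins+1); X=[];Y=[]
    for a,b in zip(e[:-1],e[1:]):
        q=Q[(Q[:,o]>=a)&(Q[:,o]<b)][:,axis]
        if len(q)>5: X.append((a+b)/2);Y.append(np.percentile(q,97 if side>0 else 3))
    X=np.array(X);Y=np.array(Y); m=(lo+hi)/2
    for _ in range(3):
        k=np.polyfit(X-m,Y,1); r=abs(Y-np.polyval(k,X-m)); g=r<=max(2*np.median(r),.3); X,Y=X[g],Y[g]
    return round(k[1],2),round(k[0],4)
E
python3 - <<'E'
from fit import *
s=status.sense(); print(s["ee_pos"],s["tcp_rot"],s["gripper_width"])
d,p=look("wrist","w1.png"); np.savez("pics/w1.npz",p=p,rgb=d["pixels"]); p=p[d["depth"]>0]
F=sel(p,450,600,98,138,153,164); print("fin",pct(F)); print("fin edges y-/y+",edge(F,1,-1,12,480,555),edge(F,1,1,12,480,555)," x-",np.percentile(F[:,0],1))
J=sel(p,455,605,60,100,110,120); print("jaw face y@530",edge(J,1,1,15,460,600),np.median(J[:,2]))
S=sel(p,595,640,70,140,103,111); print("stop x-",edge(S,0,-1,8,98,122),"x range",np.percentile(S[:,0],[2,98]),np.percentile(S[:,1],[1,99]))
J=sel(p,440,620,20,80,110,120); print("jaw x ends",edge(J,0,-1,8,40,85),edge(J,0,1,8,40,85))
M=sel(p,455,605,140,290,110,125); print("moving jaw",edge(M,1,-1,12,460,600))
E
```

```text
[515.57798846 115.32755427 303.5179253 ] [ 3.14150905e+00 -6.95883990e-03 -1.04037184e-03] 59.753963684524464
fin ('ctr', array([517. , 115.5]), 'ext', array([85.7, 15.6]), 'yaw', np.float64(-0.0277), 'z', np.float64(158.6), 2133)
fin edges y-/y+ (np.float64(107.97), np.float64(-0.0302)) (np.float64(123.04), np.float64(-0.027))  x- 474.77435069007277
jaw face y@530 (np.float64(91.71), np.float64(0.0114)) 116.75361110748855
stop x- (np.float64(605.45), np.float64(0.0005)) x range [605.43165538 617.24459111] [ 70.65112023 127.74739587]
jaw x ends (np.float64(466.71), np.float64(-0.2312)) (np.float64(600.2), np.float64(-0.0014))
moving jaw (np.float64(200.77), np.float64(0.0134))
```

View pics/w1.png

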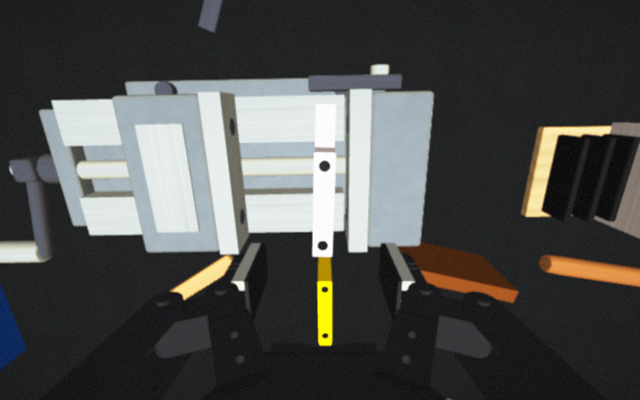

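The view shows the finished plate's top at (323,180), the fixed jaw at (358,170) and the stop bar at (355,82), all consistent with the fits. I descend and grip, with the pads 4 mm above the jaws.

>>> {"method": "move_arm", "body": {
  "deltas": [
    [[0.0,1.0,0,0,-0.024],[0.0,0,0,-2.5,0],[0.0,0,0,-2.5,0],[0.0,0,0,-2.5,0],[0.0,0,0,-2,0],[0.0,0,0,-1.3,0],[0,0,0,0,0],[-1,0,0,0,0],[-1,0,0,0,0],[-1,0,0,0,0],[-1,0,0,0,0]]
  ],
  "newtons": 60
}}

```text
clock: 3.08
ee_pos: [526.8, 115.1, 197.2]
tcp_rot: [-3.141, 0.038, -0.004]
ft_force: [0.9, -0.4, 5.8]
gripper_width: 15.2
finger_force: 59.7
```

>>> {"method": "move_arm", "body": {
  "deltas": [
    [[-1,0,0,1,0],[-1,0,0,2.5,0],[-1,0,0,3,0],[-1,0,0,3,0],[-1,0,-3,0,0.015],[-1,0,-5,0,0.015],[-1,0,-5,0,0],[-1,0,-5,0,0],[-1,0,-4,0,0],[-1,0,-2,0,0],[-1,0,0,0,0],[-1,0,0,0,0]]
  ]
}}

```text
clock: 4.58
ee_pos: [525.9, -124.0, 290.6]
tcp_rot: [-3.141, -0.01, 0.001]
ft_force: [0.2, 0.4, -3.6]
gripper_width: 15.1
finger_force: 59.3
```

```bash
python3 - <<'E'
from fit import *
s=status.sense(); print(s["ee_pos"],s["tcp_rot"],s["gripper_width"],s["finger_force"],s["ft_force"])
d,p=look("wrist","w2.png"); np.savez("pics/w2.npz",p=p,rgb=d["pixels"],dep=d["depth"])
g=d["depth"]>0; c=d["pixels"][g]; p=p[g]
B=sel(p,430,590,-170,-140,8,16); print("base end y+",edge(B,1,1,10,465,560),"n",len(B))
A=sel(p,430,590,-400,-140,46,56); print("fins z",np.median(A[:,2]))
h,e=np.histogram(A[:,1],bins=np.arange(-400,-140,2)); print([(int(a),int(b)) for a,b in zip(e,h) if b>20])
for y in (-201,-174,-228,-255):
    f=sel(p,430,590,y-8,y+8,46,56); print(y,len(f),len(f) and (edge(f,1,-1,10,480,550),edge(f,1,1,10,480,550),np.percentile(f[:,0],[1,99])))
b=sel(p,430,600,-262,-220,92,102); print("blank",len(b),pct(b) if len(b)>50 else 0)
E
```

```text
[ 525.92483536 -124.00131267  290.61999323] [-3.14063586e+00 -9.96550934e-03  1.07720233e-03] 15.125033023081139 59.291611081706904 [ 0.16855986  0.40985058 -3.58693993]
base end y+ (np.float64(-152.68), np.float64(0.014)) n 1298
fins z 51.94627853623629
[(-342, 485), (-340, 62), (-338, 129), (-336, 158), (-334, 221), (-332, 324), (-314, 34), (-312, 131), (-310, 154), (-308, 221), (-306, 274), (-286, 32), (-284, 143), (-282, 152), (-280, 204), (-278, 253), (-234, 309), (-232, 71), (-230, 135), (-228, 166), (-226, 185), (-224, 178), (-206, 57), (-204, 144), (-202, 162), (-200, 169), (-198, 151), (-178, 73), (-176, 150), (-174, 155), (-172, 171), (-170, 111)]
-201 683 ((np.float64(-204.46), np.float64(0.0162)), (np.float64(-197.13), np.float64(0.0119)), array([460.6588347 , 557.37986909]))
-174 660 ((np.float64(-176.64), np.float64(0.0186)), (np.float64(-169.26), np.float64(0.0111)), array([460.1037074 , 557.12280082]))
-228 1047 ((np.float64(-233.04), np.float64(0.0127)), (np.float64(-223.15), np.float64(0.0123)), array([455.42006419, 569.04083399]))Traceback (most recent call last):
  File "<stdin>", line 9, in <module>
  File "fit.py", line 24, in edge
    k=np.polyfit(X-m,Y,1); r=abs(Y-np.polyval(k,X-m)); g=r<=max(2*np.median(r),.3); X,Y=X[g],Y[g]
    raise TypeError("expected non-empty vector for x")
TypeError: expected non-empty vector for x
```

View pics/w2.png

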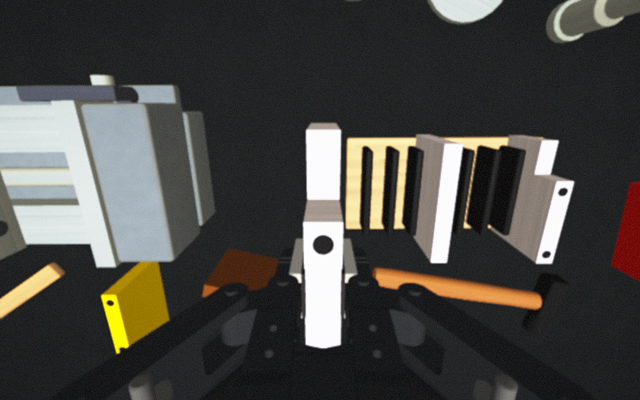

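The finished plate is held with its top edge at (322,250). The rack's fins show at (367,190), (391,190) and (413,190), so slot 3 lies between the first two. I check the held plate in the same view to get the camera's y bias.

```bash
python3 - <<'E'
from fit import *
z=np.load("pics/w2.npz"); p=z["p"][z["dep"]>0]
for lo,hi in ((240,262),(262,270),(210,225)):
    F=sel(p,440,610,-145,-105,lo,hi); print(lo,len(F),pct(F) if len(F)>50 else 0)
F=sel(p,535,600,-145,-105,243,262); print(edge(F,1,-1,8,540,556),edge(F,1,1,8,540,556),np.percentile(F[:,0],[1,99]))
F=sel(p,565,605,-145,-105,215,230); print(edge(F,1,-1,8,570,590),edge(F,1,1,8,570,590),np.percentile(F[:,0],[1,99]),np.median(F[:,2]))
b=sel(p,430,600,-262,-220,92,102); print("blank",pct(b))
print(edge(b,1,-1,10,470,560),edge(b,1,1,10,470,560),np.percentile(b[:,0],[1,99]))
E
```

```text
240 6372 ('ctr', array([ 528.1, -125. ]), 'ext', array([62.6, 35.6]), 'yaw', np.float64(0.001), 'z', np.float64(251.9), 6372)
262 1039 ('ctr', array([ 528.8, -125.5]), 'ext', array([39.4, 24.8]), 'yaw', np.float64(1.6231), 'z', np.float64(265.6), 1039)
210 2449 ('ctr', array([ 565.1, -123.4]), 'ext', array([55.8, 16. ]), 'yaw', np.float64(0.0094), 'z', np.float64(221.8), 2449)
(np.float64(-130.78), np.float64(-0.0105)) (np.float64(-116.04), np.float64(0.0074)) [535.30865106 559.41779951]
(np.float64(-130.74), np.float64(0.032)) (np.float64(-115.93), np.float64(0.0301)) [565.40330625 592.97626341] 221.7321917336385
blank ('ctr', array([ 511.4, -240.6]), 'ext', array([119.2,  16.3]), 'yaw', np.float64(0.0132), 'z', np.float64(97.4), 2267)
(np.float64(-248.14), np.float64(0.0145)) (np.float64(-232.57), np.float64(0.0143)) [452.60774738 570.22321902]
```

>>> {"method": "move_arm", "body": {
  "deltas": [
    [[-1,-1.1,-3.2,0,0.007],[-1,-1.2,-3.15,0,0],[-1,0,0,-2.5,0],[-1,0,0,-4,0],[-1,0,0,-3,0],[-1,0,0,-0.8,0],[-1,0,0,0,0],[-1,0,0,0,0]]
  ]
}}

```text
clock: 5.62
ee_pos: [504.1, -188.6, 189.8]
tcp_rot: [3.14, 0.021, 0.004]
ft_force: [-0.2, -0.6, -3.4]
gripper_width: 15.0
finger_force: 59.7
```

```bash
python3 - <<'E'
from fit import *
s=status.sense(); print(s["ee_pos"],s["tcp_rot"],s["gripper_width"],s["finger_force"],s["ft_force"])
d,p=look("wrist"); p=p[d["depth"]>0]
for z in (140,142,144,146,148,150): print(z,len(sel(p,500,545,-200,-175,z,z+2)),end=" ")
F=sel(p,545,580,-205,-170,108,124);print("notch",len(F),edge(F,1,-1,8,550,565),edge(F,1,1,8,550,565),np.median(F[:,2]),np.percentile(F[:,0],[1,99]))
for y in (-201,-173): 
    f=sel(p,430,590,y-8,y+8,46,56); print(y,len(f),len(f)>60 and (edge(f,1,-1,8,530,555),edge(f,1,1,8,530,555),np.percentile(f[:,0],[1,99])))
E
```

```text
[ 504.09656137 -188.64819909  189.83460742] [3.1402521  0.02085194 0.00419661] 15.013692534066669 59.73649978637695 [-0.205205   -0.6051015  -3.40846433]
140 102 142 103 144 109 146 112 148 166 150 2726 notch 1887 (np.float64(-195.1), np.float64(0.0371)) (np.float64(-180.37), np.float64(0.017)) 121.0776159797928 [545.27278537 571.41066848]
-201 521 ((np.float64(-204.61), np.float64(-0.0117)), (np.float64(-200.38), np.float64(0.0291)), array([485.1522558 , 557.99388566]))
-173 779 ((np.float64(-175.86), np.float64(0.0027)), (np.float64(-169.29), np.float64(-0.0199)), array([483.58225138, 557.5087116 ]))
```

>>> {"method": "move_arm", "body": {
  "deltas": [
    [[-1,0,0.11,0,0],[-1,0,0,-1.5,0],[-1,0,0,-1.5,0],[-1,0,0,-1,0],[-1,0,0,-0.8,0],[-1,0,0,-0.4,0],[-1,0,0,0,0],[-1,0,0,0,0]]
  ]
}}

```text
clock: 6.68
ee_pos: [503.3, -187.6, 136.2]
tcp_rot: [3.141, 0.02, 0.001]
ft_force: [0.3, -0.9, -2.6]
gripper_width: 15.5
finger_force: 60.1
```

>>> {"method": "move_arm", "body": {
  "deltas": [
    [[-1,0,0,-0.1,0],[-1,0,0,-0.1,0],[-1,0,0,0,0]]
  ]
}}

```text
clock: 7.05
ee_pos: [503.9, -187.9, 136.2]
tcp_rot: [3.14, 0.02, 0.003]
ft_force: [-6.2, 1.8, 14.2]
gripper_width: 15.0
finger_force: 62.3
```

>>> {"method": "move_arm", "body": {
  "deltas": [
    [[-0.15,0,0,0,0],[-0.15,0,0,0,0],[-0.15,0,0,0,0],[-0.15,0,0,2,0],[-0.15,0,0,4,0],[-0.15,0,0,4,0],[-0.15,0,-2.7,2,0],[-0.15,0,-2.7,0,0],[-0.15,0,0,0,0],[-0.15,0,0,0,0]]
  ]
}}

```text
clock: 8.3
ee_pos: [502.8, -240.9, 253.3]
tcp_rot: [-3.141, -0.02, 0.001]
ft_force: [0.1, -0.3, 0.3]
gripper_width: 36.4
finger_force: 0.0
```

```bash
python3 - <<'E'
from fit import *
s=status.sense(); print(s["ee_pos"],s["tcp_rot"],s["gripper_width"],s["finger_force"],s["ft_force"])
d,p=look("wrist","w3.png"); p=p[d["depth"]>0]
for n,y in (("fin",-187),("blank",-241),("slot0",-349)):
    F=sel(p,430,600,y-18,y+18,90,103)
    if len(F)>50: print(n,pct(F),edge(F,1,-1,8,500,550),edge(F,1,1,8,500,550),np.percentile(F[:,0],[1,99]))
F=sel(p,430,600,-210,-165,60,75); print("notch",pct(F))
E
```

```text
[ 502.76219175 -240.9212867   253.26764489] [-3.14058220e+00 -1.95484334e-02  1.38518541e-03] 36.447884838588216 0.0 [ 0.12331111 -0.30576762  0.26022519]
fin ('ctr', array([ 495.3, -188. ]), 'ext', array([83.5, 16.4]), 'yaw', np.float64(-0.0036), 'z', np.float64(97.5), 1942) (np.float64(-195.49), np.float64(0.014)) (np.float64(-179.96), np.float64(0.013)) [455.59631105 536.97305124]
blank ('ctr', array([ 511.3, -240.8]), 'ext', array([119.4,  15.6]), 'yaw', np.float64(0.0147), 'z', np.float64(97.5), 2822) (np.float64(-248.32), np.float64(0.0232)) (np.float64(-233.22), np.float64(0.0037)) [452.43649636 570.50638248]
slot0 ('ctr', array([ 494.4, -348.6]), 'ext', array([85.4, 16.3]), 'yaw', np.float64(0.0007), 'z', np.float64(97.4), 2276) (np.float64(-356.21), np.float64(-0.003)) (np.float64(-340.65), np.float64(0.0027)) [452.33651749 537.05652902]
notch ('ctr', array([ 514.6, -191.8]), 'ext', array([113.3,  17.6]), 'yaw', np.float64(0.11), 'z', np.float64(67.6), 1078)
```

View pics/w3.png

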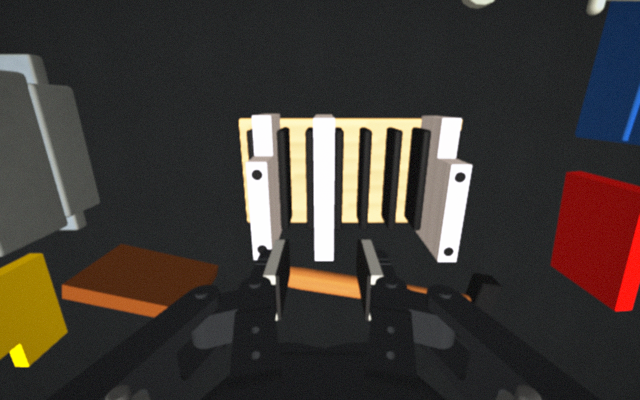

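The finished plate stands in slot 3 with its top at (258,200), and slot 0 is untouched. The blank is centred under the gripper at (324,190), so I grip it.

>>> {"method": "move_arm", "body": {
  "deltas": [
    [[-0.15,0.85,0.0,0,0],[-0.15,0,0,-3,0],[-0.15,0,0,-4,0],[-0.15,0,0,-3,0],[-0.15,0,0,-2,0],[-0.15,0,0,0,0],[-1,0,0,0,0],[-1,0,0,0,0],[-1,0,0,0,0],[-1,0,0,0,0]]
  ],
  "newtons": 110
}}

```text
clock: 9.6
ee_pos: [512.5, -241.9, 135.7]
tcp_rot: [3.14, 0.02, 0.004]
ft_force: [0.2, 0.5, 6.0]
gripper_width: 15.0
finger_force: 107.9
```

>>> {"method": "move_arm", "body": {
  "deltas": [
    [[-1,0,0,1,0],[-1,0,0,3,0],[-1,0,0,4.5,0],[-1,0,0,4.5,0],[-1,0,3,1,0],[-1,0.5,5,0,0],[-1,0.5,6,0,0],[-1,0.5,6,0,0],[-1,0.5,6,0,0],[-1,0.65,5,0,0],[-1,0,4,0,0],[-1,0,0,0,0]]
  ]
}}

```text
clock: 11.1
ee_pos: [537.2, 111.3, 273.6]
tcp_rot: [-3.141, -0.026, 0.002]
ft_force: [-0.2, -0.8, -4.1]
gripper_width: 14.6
finger_force: 108.5
```

```bash
cat > v.py <<'E'
from fit import *
s=status.sense(); print(s["ee_pos"],s["tcp_rot"],s["gripper_width"],s["finger_force"],s["ft_force"],s["clock"])
d,p=look("wrist","w4.png"); p=p[d["depth"]>0]
t=s["ee_pos"]; zt=t[2]-37
F=sel(p,t[0]+15,t[0]+75,t[1]-14,t[1]+14,zt-12,zt+12); print("top z",np.median(F[:,2])); zt=np.median(F[:,2])
F=sel(p,t[0]+15,t[0]+75,t[1]-18,t[1]+18,zt-4,zt+4); a,b=t[0]+20,t[0]+55; print("blank y-/y+ @",(a+b)/2,edge(F,1,-1,8,a,b),edge(F,1,1,8,a,b),"x+",np.percentile(F[:,0],[97,99]))
J=sel(p,455,605,60,100,110,120); print("jaw y@567",edge(J,1,1,12,535,600))
S=sel(p,595,640,70,140,103,111); print("stop x",edge(S,0,-1,8,98,122))
E
python3 v.py
```

```text
[537.18535548 111.3039513  273.55251954] [-3.14086704e+00 -2.61297117e-02  2.22325366e-03] 14.620360216215783 108.49544763565063 [-0.20996199 -0.81330088 -4.06811725] 11.1
top z 235.1425673749004
blank y-/y+ @ 574.6853554847577 (np.float64(104.89), np.float64(0.0138)) (np.float64(119.81), np.float64(0.019)) x+ [595.33981053 595.82153279]
jaw y@567 (np.float64(92.19), np.float64(0.0158))
stop x (np.float64(605.88), np.float64(-0.0164))
```

>>> {"method": "move_arm", "body": {
  "deltas": [
    [[-1,0.3,-0.2,0,0],[-1,0,0,-2,0],[-1,0,0,-2,0],[-1,0,0,-2,0],[-1,0,0,-1,0],[-1,0,0,0,0],[-1,0,0,0,0]]
  ]
}}

```text
clock: 12.02
ee_pos: [541.5, 106.7, 204.7]
tcp_rot: [-3.141, -0.02, -0.002]
ft_force: [0.7, 0.8, -4.9]
gripper_width: 14.2
finger_force: 108.4
```

```bash
python3 v.py
```

```text
[541.48111533 106.72487896 204.65170829] [-3.14142259e+00 -2.03022845e-02 -1.91233126e-03] 14.224946524819112 108.44784379005432 [ 0.6964852   0.84907407 -4.87294649] 12.025
top z 166.3708336160888
blank y-/y+ @ 578.981115330699 (np.float64(100.17), np.float64(0.0113)) (np.float64(115.07), np.float64(0.0162)) x+ [599.72549623 600.23149921]
jaw y@567 (np.float64(92.23), np.float64(0.0197))
stop x (np.float64(601.76), np.float64(0.184))
```

>>> {"method": "move_arm", "body": {
  "deltas": [
    [[-1,0.2,-0.3,-0.3,0],[-1,0.1,-0.2,-0.3,0],[-1,0,0,-0.3,0],[-1,0,0,0,0],[-1,0,0,0,0]]
  ]
}}

```text
clock: 12.7
ee_pos: [545.2, 101.5, 196.7]
tcp_rot: [3.142, 0.02, 0.005]
ft_force: [-0.1, -0.6, 6.5]
gripper_width: 14.6
finger_force: 109.8
```

>>> {"method": "move_arm", "body": {
  "deltas": [
    [[-1,0.1,-0.1,-0.05,0],[-1,0.05,-0.1,-0.05,0],[-1,0.05,-0.1,0,0],[-1,0,0,0,0],[-1,0,0,0,0]]
  ]
}}

```text
clock: 13.32
ee_pos: [546.9, 99.7, 196.7]
tcp_rot: [-3.139, -0.021, -0.004]
ft_force: [-7.2, 3.8, 14.1]
gripper_width: 14.7
finger_force: 111.3
```

```bash
python3 v.py; python3 -c "
from h import *
print(status.sense()['torque'])"
```

```text
[546.85030048  99.7188782  196.66063333] [-3.13939213 -0.0208173  -0.00441153] 14.67402851154788 111.29868149757385 [-7.17920227  3.82381498 14.14766822] 13.325
top z 158.43474618592558
blank y-/y+ @ 584.350300477252 (np.float64(93.27), np.float64(0.0131)) (np.float64(108.18), np.float64(0.0173)) x+ [605.12772931 605.62737251]
jaw y@567 (np.float64(87.9), np.float64(0.0713))
stop x (np.float64(605.68), np.float64(0.0228))
[0.8727481  1.05133418 0.06038359]
```

>>> {"method": "move_arm", "body": {
  "deltas": [
    [[-1,0.02,-0.1,-0.02,0],[-1,0.02,-0.1,-0.02,0],[-1,0,0,0,0],[-1,0,0,0,0],[-1,0,0,0,0]]
  ]
}}

```text
clock: 14.0
ee_pos: [546.9, 99.2, 196.6]
tcp_rot: [-3.137, -0.022, -0.004]
ft_force: [-9.8, 11.7, 17.5]
gripper_width: 14.6
finger_force: 112.0
```

```bash
python3 v.py; python3 -c "
from h import *
print(status.sense()['torque'])"
```

```text
[546.90215792  99.23238793 196.6461379 ] [-3.13687009 -0.0218654  -0.00366143] 14.592198646350178 111.99790477752686 [-9.82564021 11.74169518 17.54220921] 14.0
top z 158.41435839765023
blank y-/y+ @ 584.402157916409 (np.float64(92.94), np.float64(0.008)) (np.float64(107.86), np.float64(0.0112)) x+ [605.18179117 605.65186669]
jaw y@567 (np.float64(87.45), np.float64(0.0827))
stop x (np.float64(605.7), np.float64(0.0247))
[ 2.01358498  1.64335732 -0.06085904]
```

```bash
python3 - <<'E'
from fit import *
for n in ("side","scene"):
    d,p=look(n); save(d,n+"9.png"); p=p[d["depth"]>0]
    for x0,x1 in ((488,530),(560,604)):
        f=sel(p,x0,x1,104,114,78,153)
        if len(f)>30: print(n,x0,"face slope dy/dz",np.polyfit(f[:,2]-100,f[:,1],1),len(f),f[:,2].min())
    for nm,a in (("fin",(430,600,-205,-170,92,103)),("other",(430,600,-370,-330,92,103))):
        f=sel(p,*a); print(n,nm,pct(f) if len(f)>50 else 0)
s=status.sense(); print(s["ft_force"],s["joint_vel"].round(4))
E
```

```text
side 488 face slope dy/dz [-2.76404991e-03  1.07401941e+02] 240 78.95335091691231
side 560 face slope dy/dz [-4.17489661e-03  1.08153444e+02] 258 78.10576320522341
side fin ('ctr', array([ 492.5, -187.1]), 'ext', array([85.2, 26. ]), 'yaw', np.float64(0.0002), 'z', np.float64(96.9), 108)
side other ('ctr', array([ 492.9, -345.5]), 'ext', array([83.4, 26.9]), 'yaw', np.float64(-0.0258), 'z', np.float64(97.1), 88)
scene fin ('ctr', array([ 495.8, -189.3]), 'ext', array([87.4, 16.3]), 'yaw', np.float64(0.0042), 'z', np.float64(96.7), 152)
scene other ('ctr', array([ 496.6, -350.4]), 'ext', array([87.1, 15.5]), 'yaw', np.float64(0.0075), 'z', np.float64(97.1), 162)
[-10.94733563  11.69412118  18.00818751] [ 0.0013 -0.0017  0.0012 -0.0005  0.0004  0.0001]
```

View pics/side9.png

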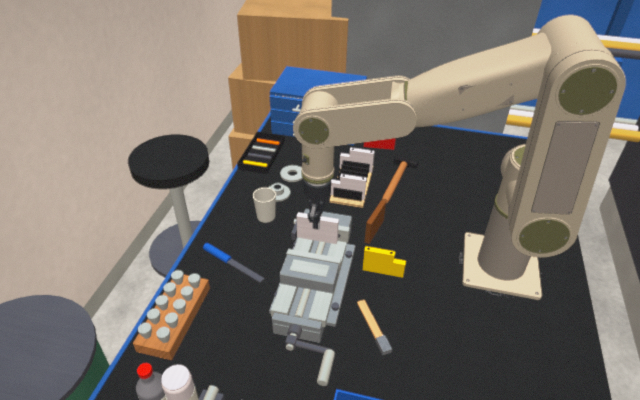

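The side view shows the blank upright against the fixed jaw at (316,228), the finished plate released in the rack at (348,188), and everything else in place. The push forces are steady, so I hand in.

```bash
python3 -c "
from rig import bot
print(bot.job_done())"
```

```text
the job is handed in; nothing more can be done
None
```

The job is handed in: the finished plate stands released in rack slot 3, and the blank is held on the bed against the fixed jaw and work stop, with about 18 N down, 12 N towards the jaw and 11 N towards the stop at the wrist (no verdict was returned).

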